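# Pack the repaired phone: flap down, lid shut

### The arm

A 7-joint arm with a two-finger parallel gripper is mounted at the origin on a cart in front of the work surface, level with it; the furniture and walls round the work are solid. World frame = base frame: x ahead of the robot, y to its left, z up, the work surface at z = 0. Lengths are in m, angles in rad, forces in N, time in s.
With the tool pointing down it reaches from about 0.4 to 0.85 m from the base axis. Payload 10.4 kg.
Tool frame: the origin (TCP) lies between the finger pads; the fingertips stand 19 mm ahead of it and the grasp point (between the pads) is the TCP; z points along the fingers, y is the line along which they close (so a half turn about z gives the same grasp; the last joint's range is limited). The gripper opens to 85 mm and grips with 20 to 120 N. Pads are 22 mm wide; open, the fingers measure 114 mm over their backs; the gripper's body (76 mm by 85 mm) begins 54 mm behind the grasp point. The pads swing forward as they close: fully open they stand 13 mm farther back than shut.
Start: joints at [-1.182, 0.332, -0.065, 1.46, 0.022, 1.35, -0.088], TCP at [0.25, 0.573, 0.23] pointing down, gripper open.
Joint ranges: [-2.6, 2.6], [-0.5, 2.12], [-1.47, 1.34], [0.16, 2.42], [-1.27, 4.41], [0.06, 2.06], [-2.6, 2.6]. Speed limits (rad/s): [2.22, 2.22, 2.79, 2.79, 3.14, 3.14, 3.14].

### API

Orientations are given as a unit quaternion [x, y, z, w].
In Python, from plant import arm, get_image gives the robot as it stands. The module is installed in compiled form; this text tells all that it offers.
- The arm moves only by the tool step_arm, never from a script. Its argument "commands" is a list of rows, each a list of 5 numbers: the gripper's target within -1 to 1 (fully open at 1, half-way at 0, shut at -1), then the shift along the tool's x, y, z in mm, then the turn about the tool's z in degrees. A call has 1 to 10 rows; each row shifts and turns the commanded pose from where the row before left it, along the tool's axes as they then stand; what a row does not reach is not made up. A row lasts 1/12 s, in which the tool goes at most 41.7 mm and 7.16 degrees, less where a joint would pass 70% of its speed; a pose out of reach is approached as far as the arm can. A call with a gripper value outside its range is refused whole. The fingers move at their own pace and stop on an object; the grip force is fixed at half the most. Time passes only in rows, so rows that do not move let the fingers close. It gives the time, the measured TCP pose, the force, the opening and the grip force at its end, in the units of the state.
- arm.state(): the state, without advancing time (a new reading comes with each control period).
- get_image(name): name is "side" or "top"; returns a dict with "img" (480x640x3 uint8, red, green, blue), "fov_y" (degrees; the focal length in pixels is half the picture's height over the tangent of half this angle, whatever the lens; pixels are square), "cx", "cy" (the principal point, pixels), "R" (3x3) and "t" (3): a world point X has camera coordinates R X + t. Camera axes: x right, y down, z forward; pixel columns grow to the right and rows downward; lengths in m; the calibration is good to about 2 mm. A picture is of the moment at which its call begins. There is no depth.
- arm.job_done(): hands the job in; it is judged then, once.
The state is a dict: "time_s": time; "joint_pos": joint angles; "joint_velocities": joint speeds; "effort": joint torques, N m; "eef_pos": TCP position; "eef_rot": TCP orientation; "force": force on the tool from outside, world axes, zero at the start; "torque": the same for the moment, N m; "finger_gap": finger opening in m; "finger_force": force on a finger pad.
Only numpy, scipy, OpenCV 4.12 (cv2) and the standard library are available. Lean on these libraries where they do the work, as an engineer would, in place of code of your own. Each camera call takes 0.05 s, during which the arm holds its last target. There are 200 camera calls.

### The job

Pack away the repaired phone that lies in the open case: push the upright yellow flap down until it lies flat across the phone, and only then push the case's lid over from behind until it is fully shut. Do it all by pushing with the fingertips or the outside of the fingers: pinch and lift nothing, leave the phone in its recess, and leave the things round the case where they are.

Things in the scene. Friction and masses are not known exactly. Their poses are not given: they have to be found in the camera images.
- case: Grey plastic case fixed to the bench, 140 (x) x 200 (y) x 55 mm, open on top, dark foam inside. Origin: centre of its underside. x axis points from the front wall (nearest the robot) to the rear wall with the lid's hinge, y along the hinges, z up. The lid's hinge line runs along y at x = 70, z = 56 mm; the flap's hinge line runs along y at x = -57, z = 39 mm.
- recess (a point): Centre of the floor of the phone's recess in the foam (76 x 150 mm), at x = -8, y = 0, z = 20 mm in the case's frame.
- phone: Black phone, 67 x 138 x 8 mm, lying face up in the recess, its length along the case's y axis. Loose. Origin: centre of its underside.
- flap (a joint): Angle of the yellow flap, rad: 0 = flat across the phone, 1.57 = upright, stop at 1.65. Hinged near the case's front wall; it folds away from the robot, its free edge going to the rear (+x of the case) and down. A stiff hinge (about 0.09 N m) keeps it wherever it is left, so it must be pushed all the way to its stop at 0.
- flap_edge (a point): Middle of the flap's free edge, on the yellow face; x axis from hinge to free edge, z out of the yellow face. The flap is 95 mm from hinge line to free edge, 90 mm wide (y). The yellow face looks at the robot when upright, up when flat; its surface is 3.5 mm from the hinge line. On the other side: a dark pad 79 x 74 mm, 3.5 mm thick.
- lid (a joint): Angle of the lid, rad: 0 = shut on the rim, 1.57 = standing upright, stop at 2.0 (leaning back). Hinged on the case's rear rim. Starts open, past upright; a stiff hinge (about 0.25 N m) keeps it wherever it is left, so it must be pushed all the way to its stop at 0. An upright flap blocks it.
- lid_edge (a point): Middle of the lid's free edge, on the outer face; x axis from free edge to hinge, z out of the outer face. The lid is 140 mm from hinge line to free edge, 200 mm wide (y). Its grey outer face (7 mm from the hinge line) looks to the rear when open, up when shut. Inside it: a dark pad 124 x 184 x 5 mm, 8 mm short of the edges.
- braid: Bystander: small beige spool of copper solder braid, 44 mm across, 10 mm high, lying left of the case. Origin: centre of its underside.
- battery: Bystander: small red and silver battery cell, 15 x 50 x 15 mm, lying behind the case. Origin: centre of its underside.
- pen: Bystander: black pen, 11 x 132 x 12 mm, lying in front of the case. Origin: centre of its underside.
- pliers: Bystander: green-handled pliers, 43 x 141 x 10 mm, lying behind the case. Origin: centre of the underside.
- tape_roll: Bystander: roll of tan masking tape, 104 x 102 x 25 mm, behind the case. Origin: centre of the underside.
Mind the look-alikes: they are no part of the job. There is more than one size of the phone; the one meant has the size given above.

How it is judged:
By the outcome, as a careful person would: the job done as asked, in the order asked, and still so for the second after the job is handed in, with the robot touching nothing.
It also fails if it takes over 51 s, if anything falls off the work surface, if the arm or the gripper's body presses on something with over 40 N, if the wrist force passes 120 N, or if a joint passes its speed limit or range.

## Working session

There is one attempt and no reset: what is moved stays moved. The work goes in short steps, Python scripts to look and compute and a tool call to move; the robot and the scene stay as the last step left them, time stands still between calls to the robot, and variables do not carry over. Pictures are saved under pics/ and viewed, at most 10 in all, crops included, and the job is handed in when it is done.

Besides the shell and the picture viewer there is one more tool, called after "Call:" by a JSON object that holds its "method" and its "body". step_arm: Moves the arm, as the interface text tells. Its arguments: {"type":"object","properties":{"commands":{"type":"array","items":{"type":"array","items":{"type":"number"}}}},"required":["commands"]}

```bash
mkdir -p pics
python3 - <<'E'
from plant import arm,get_image
import cv2,numpy as np
for n in("side","top"):
    d=get_image(n); cv2.imwrite(f"pics/{n}0.png",d["img"][:,:,::-1]); np.savez(f"{n}0.npz",**d)
    print(n,d["fov_y"],d["cx"],d["cy"],np.round(-d["R"].T@d["t"],3),np.round(d["R"],3).tolist())
s=arm.state();print(s["time_s"],s["eef_pos"],s["eef_rot"],s["finger_gap"],s["force"])
E
```

```text
side 51.16275278231272 319.7701090044244 240.70037403843563 [0.667 0.597 0.698] [[-0.992, 0.128, -0.019], [0.109, 0.743, -0.66], [-0.071, -0.656, -0.751]]
top 50.51839877091059 324.53602683179986 239.6631426341533 [0.501 0.052 0.914] [[0.003, -0.999, 0.034], [-0.994, -0.006, -0.105], [0.105, -0.033, -0.994]]
0.1 [0.25002676 0.57244869 0.22922419] [ 2.04423050e-01  9.78882445e-01 -6.03066979e-04 -1.11073755e-04] 0.08555682482226655 [ 0.11063191 -1.49177504  0.54210099]
```

View pics/side0.png

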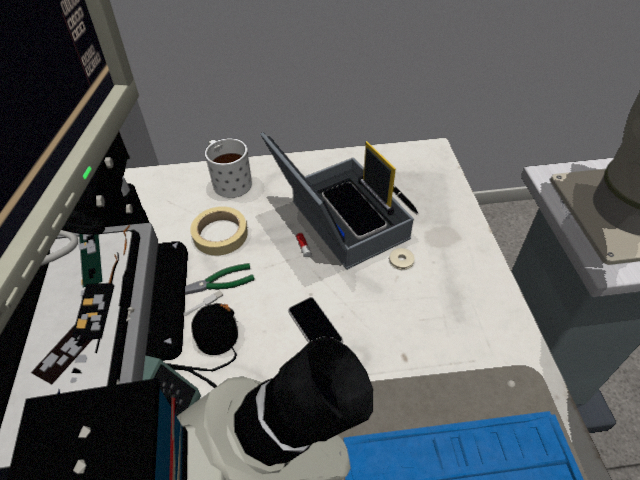

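View pics/top0.png

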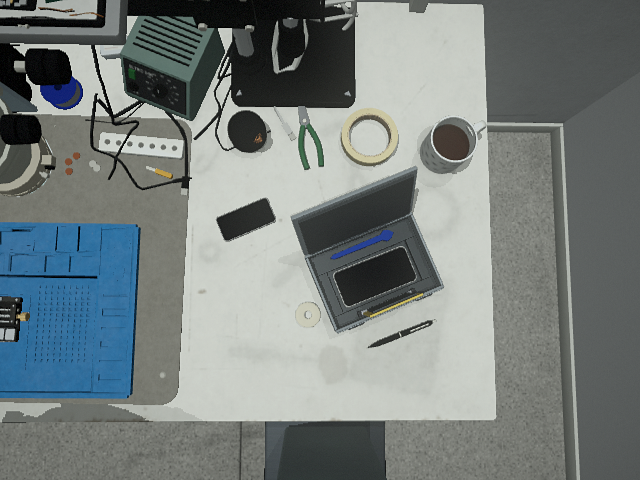

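The pictures show the open case around top (372,262) and side (350,215). The yellow flap is at top (393,305) and side (379,175), and the lid leans back at top (355,210). The phone in the recess is at top (375,276). Possible look-alikes are the loose phone on the bench at top (246,219), and the tape ring at (308,315), which is the braid and not the tape roll at (369,136). I choose the phone inside the case and check it in a close crop.

```bash
python3 - <<'E'
import cv2,numpy as np
a=cv2.imread("pics/top0.png")[160:360,270:470];b=cv2.imread("pics/side0.png")[120:280,250:430]
a=cv2.resize(a,(400*1,400),interpolation=cv2.INTER_CUBIC);b=cv2.resize(b,None,fx=2.2,fy=2.5,interpolation=cv2.INTER_CUBIC)
b=cv2.resize(b,(396,352));b=cv2.copyMakeBorder(b,0,48,0,0,cv2.BORDER_CONSTANT)
cv2.imwrite("pics/crop0.png",cv2.resize(np.hstack([a,b]),(796,400)))
E
cat > h.py <<'E'
import numpy as np
def cam(d): return d["R"],d["t"],240/np.tan(np.radians(d["fov_y"])/2),d["cx"],d["cy"]
def ray(d,p):
    R,t,f,cx,cy=cam(d); v=R.T@np.array([(p[0]-cx)/f,(p[1]-cy)/f,1]); return -R.T@t,v
def onz(d,p,z):
    o,v=ray(d,p); return o+v*(z-o[2])/v[2]
def proj(d,X):
    R,t,f,cx,cy=cam(d); c=R@np.asarray(X)+t; return np.array([f*c[0]/c[2]+cx,f*c[1]/c[2]+cy])
def tri(d1,p1,d2,p2):
    o,v=ray(d1,p1);q,w=ray(d2,p2)
    k=np.linalg.lstsq(np.c_[v,-w],q-o,rcond=None)[0]; A=o+v*k[0];B=q+w*k[1]; return (A+B)/2,np.linalg.norm(A-B)
E
python3 - <<'E'
import numpy as np
from h import *
T=np.load("top0.npz")
for p in [(335,331),(442,290),(308,255),(410,210)]: print(p,onz(T,p,.055).round(3))
E
```

```text
(335, 331) [0.439 0.006 0.055]
(442, 290) [ 0.507 -0.176  0.055]
(308, 255) [0.565 0.052 0.055]
(410, 210) [ 0.644 -0.123  0.055]
```

View pics/crop0.png

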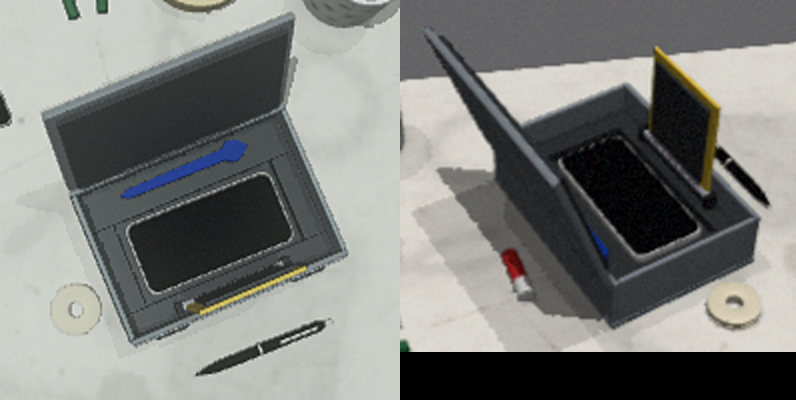

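The crop shows the phone inside the case recess at top (375,276), under the upright flap, which is the one meant. The blue object in the foam slot is a tool. The lid's free corners are at top (292,216) and (416,167), and the case's front corners at top (337,331) and (443,288).

Run:
```python
import numpy as np
from h import *
T=np.load("top0.npz");S=np.load("side0.npz")
FL,FR,RL=[onz(T,p,.055) for p in [(336.8,331),(443.5,287.5),(306.8,256.5)]]
print(FL,FR,RL,np.linalg.norm(FL-FR),np.linalg.norm(FL-RL))
s=lambda x,y:(250+(x-400)/2.2,120+y/2.2); t=lambda x,y:(270+x/1.99,160+y/2)
print("side rim check",[onz(S,s(*p),.055).round(3) for p in [(612,285),(758,218),(627,88)]])
LL=tri(T,t(44,112),S,s(557,183));LR=tri(T,t(293,14),S,s(428,30))
print("lid",LL,LR,np.linalg.norm(LL[0]-LR[0]))
A=tri(T,t(198,312),S,s(718,107));B=tri(T,t(307,268),S,s(655,48))
print("flap",A,B,np.linalg.norm(A[0]-B[0]))
y=FL-FR; yaw=np.arctan2(-y[0],y[1]);print("yaw",np.degrees(yaw))
y2=LL[0]-LR[0];print("yaw lid",np.degrees(np.arctan2(-y2[0],y2[1])))
ex=np.array([np.cos(yaw),np.sin(yaw),0]);ey=np.array([-ex[1],ex[0],0])
C=(FL+FR)/2+.07*ex;C[2]=0;print("C",C)
for n,P in dict(LL=LL[0],LR=LR[0],A=A[0],B=B[0],RL=RL).items():
  d=P-C;print(n,np.round([d@ex,d@ey,d[2]],4))
for n,d,L in [("pen",T,[(368.5,347),(436,321)]),("tape",T,[(369,136)])]:
  for p in L:
    q=onz(d,p,.01)-C;print(n,np.round([q@ex,q@ey],3))
for p in [s(512,252),s(527,296)]:
    q=onz(S,p,.01)-C;print("bat",np.round([q@ex,q@ey],3))
for p in [(340,137),(369,166),(398,137),(312,120),(315,168),(446,170),(430,165)]:
    q=onz(T,p,.02)-C;print(p,np.round([q@ex,q@ey],3))
```

```text
[0.43861942 0.00270191 0.055     ] [ 0.51143677 -0.17841373  0.055     ] [0.562899   0.05351234 0.055     ] 0.19520564116926473 0.13426508592247458
side rim check [array([0.565, 0.061, 0.055]), array([0.438, 0.008, 0.055]), array([ 0.514, -0.167,  0.055])]
lid (array([0.60956353, 0.07554389, 0.18513157]), np.float64(0.004978879132181068)) (array([ 0.68507784, -0.10847259,  0.18227824]), np.float64(0.003988987262363755)) 0.1989286709646372
flap (array([ 0.46634229, -0.04268685,  0.13195592]), np.float64(0.0009363186312867124)) (array([ 0.49974128, -0.12844196,  0.12767374]), np.float64(0.001398756842170192)) 0.09212909111224823
yaw 21.90254117190801
yaw lid 22.311633572225873
C [ 0.53997548 -0.06174388  0.        ]
LL [0.1158 0.1014 0.1851]
LR [ 0.1172 -0.0975  0.1823]
A [-0.0612  0.0451  0.132 ]
B [-0.0622 -0.0469  0.1277]
RL [0.0643 0.0984 0.055 ]
pen [-0.12   0.055]
pen [-0.123 -0.073]
tape [ 0.231 -0.09 ]
bat [ 0.102 -0.001]
bat [0.114 0.048]
(340, 137) [ 0.246 -0.038]
(369, 166) [ 0.177 -0.067]
(398, 137) [ 0.208 -0.136]
(312, 120) [ 0.294 -0.002]
(315, 168) [0.209 0.025]
(446, 170) [ 0.12  -0.194]
(430, 165) [ 0.139 -0.17 ]
```

The geometry agrees: the case rim measures about 195 x 135 mm, the lid edge 199 mm and the flap edge 92 mm. The case's centre is near (0.541, -0.061), with a yaw of 22°. I turn the tool to line up with the case, shut the fingers, and travel.

Call:
{"method": "step_arm", "body": {"commands": [[-1, 0, 0, 0, 6.34], [-1, 0, 0, 0, 6.34], [-1, 0, 0, 0, 6.34], [-1, 0, 0, 0, 6.34], [-1, 0, 0, 0, 6.34], [-1, 0, 0, 0, 6.34], [-1, 0, 0, 0, 6.34], [-1, -20, 3, 0, 0], [-1, -38, 3, 0, 0], [-1, -38, 3, 0, 0]]}}

```text
time_s: 0.93
eef_pos: [0.2939, 0.4865, 0.229]
eef_rot: [0.558, 0.83, -0.001, -0.0]
force: [0.9, -1.1, 1.1]
finger_gap: 0.0001
finger_force: 0.0
```

Call:
{"method": "step_arm", "body": {"commands": [[-1, -38, 3, 0, 0], [-1, -38, 3, 0, 0], [-1, -38, 3, 0, 0], [-1, -38, 3, 0, 0], [-1, -38, 3, 0, 0], [-1, -38, 3, 0, 0], [-1, -38, -10, 0, 0], [-1, -38, -10, 0, 0], [-1, -38, -10, 0, 0], [-1, -38, -10, 0, 0]]}}

```text
time_s: 1.77
eef_pos: [0.4163, 0.1246, 0.2296]
eef_rot: [0.559, 0.829, -0.0, -0.0]
force: [0.5, -0.3, 0.7]
finger_gap: -0.0
finger_force: 0.0
```

Call:
{"method": "step_arm", "body": {"commands": [[-1, -38, -13, 0, 0], [-1, -38, -13, 0, 0], [-1, -38, -13, 0, 0], [-1, -38, -10, 0, 0], [-1, -20, 0, 0, 0], [-1, 0, 0, 0, 0], [-1, 0, 0, 0, 0]]}}

```text
time_s: 2.35
eef_pos: [0.4356, -0.052, 0.2297]
eef_rot: [0.56, 0.828, -0.0, -0.0]
force: [-0.4, 1.4, 1.1]
finger_gap: -0.0001
finger_force: 0.0
```

```bash
cat >> h.py <<'E'
Rz=np.array([[.927,.3746],[-.3746,.927]])
C0=np.array([.541,-.061])
def case(P): return np.r_[Rz@(np.asarray(P)[:2]-C0),P[2]].round(4)
E
python3 - <<'E'
from plant import arm
from h import *
s=arm.state();print(case(s["eef_pos"]),s["time_s"],s["force"])
E
```

```text
[-0.0944  0.0478  0.2297] 2.35 [-0.41503592  1.40190534  1.05677406]
```

Call:
{"method": "step_arm", "body": {"commands": [[-1, -24, -5, 0, 0], [-1, -24, -5, 0, 0], [-1, 0, 0, 33, 0], [-1, 0, 0, 33, 0], [-1, 0, 0, 30, 0], [-1, 0, 0, 0, 0]]}}

```text
time_s: 2.85
eef_pos: [0.4411, -0.0979, 0.1292]
eef_rot: [0.558, 0.83, -0.002, -0.003]
force: [-1.1, 0.3, -0.8]
finger_gap: 0.0003
finger_force: 0.0
```

Run:
```python
from plant import arm,get_image
import cv2,numpy as np
from h import *
s=arm.state();print(case(s["eef_pos"]),s["time_s"],s["force"])
a=get_image("top")["img"][160:400,270:510,::-1];b=get_image("side")["img"][80:280,250:450,::-1]
cv2.imwrite("pics/c1.png",np.hstack([cv2.resize(a,(400,400)),cv2.resize(b,(400,400))]))
```

```text
[-0.1065  0.0033  0.1292] 2.85 [-1.14964952  0.3117653  -0.7766534 ]
```

View pics/c1.png

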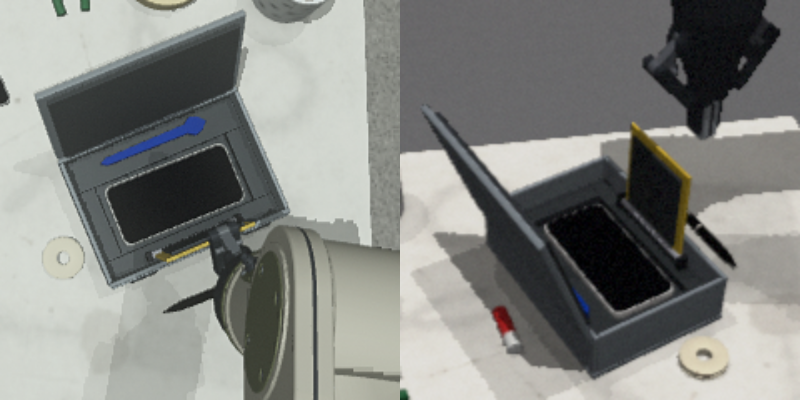

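The side crop shows the shut fingers (705,130) in front of the flap, with the knuckles sticking out about 45 mm up. I'll keep the overlap with the flap edge small and push along the flap's arc.

Call:
{"method": "step_arm", "body": {"commands": [[-1, 0, 14, -6, 0], [-1, 0, 17, 0, 0], [-1, 0, 10, 1, 0], [-1, 0, 10, 1, 0], [-1, 0, 9.5, 3.5, 0], [-1, 0, 9.5, 3.5, 0], [-1, 0, 8, 6, 0], [-1, 0, 8, 6, 0]]}}

```text
time_s: 3.62
eef_pos: [0.5261, -0.0659, 0.1212]
eef_rot: [0.558, 0.83, 0.001, 0.001]
force: [-0.5, -0.0, 0.1]
finger_gap: -0.0
finger_force: 0.0
```

Run:
```python
from plant import arm,get_image
import cv2,numpy as np
from h import *
s=arm.state();print(case(s["eef_pos"]),s["time_s"],s["force"])
b=get_image("side")["img"][60:280,230:470,::-1]
cv2.imwrite("pics/c2.png",cv2.resize(b,(480,440)))
```

```text
[-0.0156  0.0011  0.1212] 3.6167 [-0.53327063 -0.00258452  0.09740785]
```

View pics/c2.png

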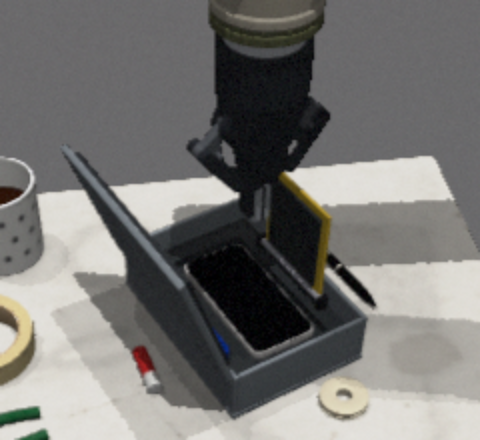

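Run:
```python
from plant import arm,get_image
import cv2,numpy as np
from h import *
S=np.load("side0.npz");s=arm.state();P=s["eef_pos"]
for dz in(.02,0,-.019):print(dz,proj(S,P+[0,0,dz]))
d=get_image("side");T=get_image("top")
w=lambda x,y,z:np.r_[C0+Rz.T@[x,y],z]
for q in [(-.06,.045,.134),(-.06,-.045,.134),(-.057,.045,.039),(-.08,0,.134)]:print(q,proj(S,w(*q)))
a=T["img"][160:360,270:470,::-1];b=d["img"][110:260,290:440,::-1]
cv2.imwrite("pics/c3.png",np.hstack([cv2.resize(a,(400,400)),cv2.resize(b,(400,400))]))
```

```text
0.02 [357.50401626 160.11446209]
0 [357.07441682 169.02416429]
-0.019 [356.67968605 177.21070599]
(-0.06, 0.045, 0.134) [393.25292345 168.16983479]
(-0.06, -0.045, 0.134) [364.68422964 140.18206213]
(-0.057, 0.045, 0.039) [387.23113131 208.18372697]
(-0.08, 0, 0.134) [387.95250001 150.09314741]
```

View pics/c3.png

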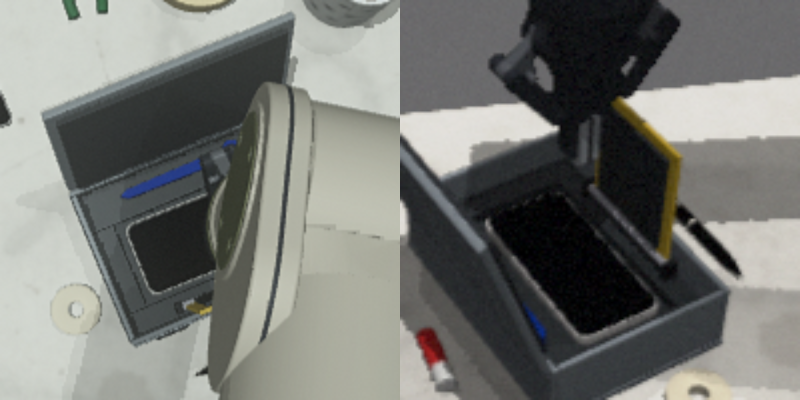

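The side crop shows the flap still upright, with its edge from (600,100) to (680,157). The fingertips at (580,160) have passed over it, so the tip must be higher than assumed. I'll measure the tip by differencing the images.

Run:
```python
from plant import arm,get_image
import cv2,numpy as np
from h import *
S0=np.load("side0.npz");S=get_image("side")
a=S0["img"].astype(int).sum(2)//3;b=S["img"].astype(int).sum(2)//3
np.set_printoptions(linewidth=250)
print(np.abs(a-b)[152:186,346:376:2]); print(b[152:186,346:376:2])
```

```text
[[186 184 175 188 198 187 187 196 177 129   1   5   9   5   1]
 [197 186 175 188 207 197 194 196 183 113   3   2   2  17   2]
 [149 185 194 196 202 196 194 160 186  96  12   5   8  18  17]
 [ 65 189 193 193 194 197 178 146 187  96   2   8   3   3  22]
 [  1  58 150 202 204 198 154 147 184  81   7   2  10   3   6]
 [ 10   0 119 163 189 196 157 150 182  71  11  11   0   2   0]
 [  9  11  84 110 141 193 155 144 186  72   5   0   7   4   0]
 [  0  20  80  61 104 188 153 146 192  69   1   1   5   4   3]
 [ 34  40  46  35  93 144 151 143 179  65  13   1   3   4  12]
 [ 21  15  34  29  59 107 143 140 182  60   3   3   9  17   7]
 [  9  17  38  31  25  95  96 135 183  44   6   2   2   6   3]
 [ 15  10  25  28  21  60  63 121 183  37   1   8   4  11   4]
 [  8   9  20  23  27  28  43  73 171  23   0   1   1   3   1]
 [ 13   8  11  25  26  33  17  44 150  16   4   4   6   3   7]
 [  3  11   6  17  28  29  19  32 110  25   8   1   3   3   3]
 [  9   8  12   0  23  23  26   6  78   6   7   1   2   2   3]
 [  7   6  11   6  16   0  26  21  54   6   2   7   1  11  15]
 [  6   5   9   5   4  12  29
[... 2485 characters left out ...]
0  18]
 [ 27  32  27  28  29  18  33  44  45  38   4  24  11  13   7]
 [ 28  26  28  32  25  25  24  28  21  33  12  12  17  15  20]
 [ 29  29  25  33  33  30  26  21  14  29  14  18  17  13  20]
 [ 18  19  30  29  31  25  21  19  28  27  21   6  17  19  15]
 [ 17  16  18  29  28  27  19  24  84  32  14  17   8   8  22]
 [ 10  15  12  23  27  28  15  37  80  28  20   8  15  12  19]
 [ 18  23  22  14  27  24  17  27  74  53  17  11  14   8  15]
 [ 27  31  37  23  26  25  13  13  65  77  22  23  12  20  16]
 [  8   5  13  19  21  30  21  16  38  74  45  16  10  21  13]
 [  0   3   4  46  11  24  25  17  15  66  62  24  22  13  20]
 [  1   0   0  32  34  18  23  24  23  40  75  43  17  22  17]]
```

Run:
```python
import numpy as np
from h import *
T=np.load("top0.npz");S=np.load("side0.npz")
w=lambda x,y,z:np.r_[C0+Rz.T@[x,y],z]
for z in (.13,.12,.11): print(z,proj(T,w(-.1065,.0033,z)),proj(S,w(-.1065,.0033,z)))
for p in [(403,304),(404,310),(410,306)]:
  P,e=tri(T,p,S,(402.5,149));print(p,case(P),e)
```

```text
0.13 [405.30948768 333.00577755] [401.06437927 148.09255658]
0.12 [404.07147934 332.50763879] [400.49516588 152.51079884]
0.11 [402.86432756 332.02191582] [399.93530903 156.85641546]
(403, 304) [-0.0789  0.0068  0.1459] 0.042996923857645974
(404, 310) [-0.0855  0.0052  0.141 ] 0.035051072824380636
(410, 306) [-0.0869 -0.0033  0.1359] 0.04389410913672913
```

The fingertip is really at about the height of the reported TCP, so it passed just over the flap. I go back over and start about 20 mm lower.

Call:
{"method": "step_arm", "body": {"commands": [[-1, 0, 0, -20, 0], [-1, 0, 0, -20, 0], [-1, 0, -28, 0, 0], [-1, 0, -30, 0, 0], [-1, 0, -30, 0, 0], [-1, 0, 0, 25, 0], [-1, 0, 0, 25, 0], [-1, 0, 0, 0, 0]]}}

```text
time_s: 4.48
eef_pos: [0.4404, -0.0998, 0.1071]
eef_rot: [0.559, 0.829, -0.0, -0.001]
force: [-1.3, 0.8, -0.6]
finger_gap: 0.0001
finger_force: 0.0
```

Run:
```python
from plant import arm,get_image
from h import *
s=arm.state();print(case(s["eef_pos"]),s["time_s"],s["force"])
S0=np.load("side0.npz");S=get_image("side")
b=np.abs(S["img"].astype(int)-S0["img"]).sum(2)
np.set_printoptions(linewidth=250)
print((b[130:176,380:420:2]))
print(proj(S,s["eef_pos"]))
```

```text
[-0.1078  0.0017  0.1071] 4.4833 [-1.29135576  0.7861711  -0.58740814]
[[234 236 244 247  50  22 124 252 234 263 249 248 256 246 261 269 250 270 265 240]
 [228 228 222 243 164  10 130 239 250 261 248 254 263 261 280 251 263 233 244 236]
 [248 238 242 248 251  11 135 259 251 255 288 239 253 249 291 254 251 281 243 246]
 [146 251 233 237 230 165 200 245 238 237 289 242 257 247 252 248 249 244 256 263]
 [ 18 254 257 218 220 229 256 269 248 272 269 246 268 270 236 245 252 249 266 250]
 [ 30 143 233 230 227 244 224 243 248 245 257 281 277 249 254 248 263 237  26 259]
 [ 22  14 237 226 246 238 235 259 242 246 258 241 242 285 256 237 252  61  11   6]
 [ 20  13 139 247 224 230 226 235 260 277 231 243 236 267 258 238 254   5  11  16]
 [  2  19  11 231 236 222 236 239 243 247 252 281 244 264 227 280 273  26  10   4]
 [ 21  13  18  16 218 244 249 240 240 254 249 255 228 247 252 255 261  18  11  14]
 [ 25  19  13  18 151 238 223 248 243 261 273 247 236 253 251 237  52  20   8  18]
 [ 21  12  21  21   6 242 240 210 234 252 256 239 246 317 435 450  12  30  23  24]
 [  8  15   6  14  16 136 241 222
[... 2117 characters left out ...]
34 230]
 [ 10   5  20  18   5  16   1  53 212 236 233 239 226 234 224 231 228 236 238 224]
 [ 14   3  26  31   9  11   7   3 215 236 220 232 232 236 233 232 230 226 229 226]
 [ 16  22   5  14   4   3   4  16 213 224 237 238 229 233 231 224 219 225 218 233]
 [ 13   5   6   7   5  18   9   9 216 235 224 221 219 225 227 222 210 222 236 220]
 [  5  33  13  15  21  12  15  15 195 216 215 209 220 222 219 219 226 205 226 229]
 [ 23  11  10   9   7  16   8  19 214 198 209 220 206 211 209 203 209 208 220 215]
 [ 17  22  15  32  20   8   9  29 202 209 210 215 219 214 208 201 212 208 197 202]
 [  9  25  10  24  15  10   8  35 209 199 197 208 208 205 199 201 207 205 207 198]]
[399.88320444 157.35652576]
```

Call:
{"method": "step_arm", "body": {"commands": [[-1, 0, 16, 0, 0], [-1, 0, 17, 0, 0], [-1, 0, 8.5, 0.5, 0], [-1, 0, 8.5, 1, 0], [-1, 0, 8, 2.8, 0], [-1, 0, 8, 2.8, 0]]}}

```text
time_s: 5.03
eef_pos: [0.5044, -0.0754, 0.1021]
eef_rot: [0.559, 0.829, 0.0, 0.0]
force: [-0.9, -0.7, 1.3]
finger_gap: 0.0004
finger_force: 0.7
```

```bash
cat > look.py <<'E'
import sys,cv2
from plant import arm,get_image
from h import *
s=arm.state();print(case(s["eef_pos"]),s["time_s"],s["force"].round(1) if hasattr(s["force"],"round") else s["force"])
for n in("side","top"):
    im=get_image(n)["img"]
    h=cv2.cvtColor(im,cv2.COLOR_RGB2HSV); m=cv2.inRange(h,(18,110,50),(32,255,255))
    m[:, :320]=0; 
    y,x=np.nonzero(m[120:330,:450]); print(n,"yellow px",len(x),x.min() if len(x) else 0,x.max() if len(x) else 0,(y.min()+120) if len(x) else 0,(y.max()+120) if len(x) else 0)
if len(sys.argv)>1:
    cv2.imwrite(sys.argv[1],cv2.resize(get_image("side")["img"][60:280,230:470,::-1],(480,440)))
E
python3 look.py pics/c4.png
```

```text
[-0.0393  0.0004  0.1021] 5.0333 [-0.9 -0.7  1.3]
side yellow px 186 347 390 154 206
top yellow px 476 358 380 281 313
```

View pics/c4.png

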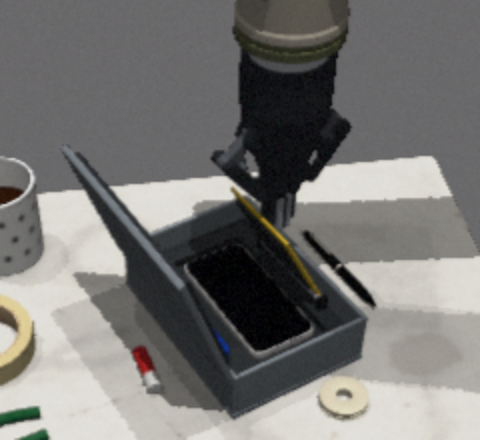

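The picture shows the flap leaning rearward, pushed by the fingers at (275,205). I continue along the arc.

Call:
{"method": "step_arm", "body": {"commands": [[-1, 0, 7, 4.75, 0], [-1, 0, 7, 4.75, 0], [-1, 0, 5.5, 6.5, 0], [-1, 0, 5.5, 6.5, 0], [-1, 0, 3.7, 7.7, 0], [-1, 0, 3.7, 7.7, 0]]}}

```text
time_s: 5.68
eef_pos: [0.5343, -0.063, 0.063]
eef_rot: [0.559, 0.829, 0.0, -0.0]
force: [0.6, 1.1, 2.5]
finger_gap: -0.0
finger_force: 0.8
```

Call:
{"method": "step_arm", "body": {"commands": [[-1, 0, 5, 6, 0], [-1, 0, 5, 6, 0], [-1, 0, 0, 1.5, 0], [-1, 0, 0, 0, 0]]}}

```text
time_s: 6.02
eef_pos: [0.5429, -0.0595, 0.0497]
eef_rot: [0.559, 0.829, -0.0, -0.0]
force: [0.7, 0.8, 0.6]
finger_gap: -0.0003
finger_force: 0.0
```

```bash
python3 look.py
```

```text
[0.0023 0.0007 0.0497] 6.0167 [0.7 0.8 0.6]
side yellow px 1368 321 388 181 223
top yellow px 497 342 362 253 297
```

Now I press down until the force rises, which shows the stop has been reached.

Call:
{"method": "step_arm", "body": {"commands": [[-1, 0, 1, 3, 0], [-1, 0, 1, 2, 0], [-1, 0, 0, 1, 0]]}}

```text
time_s: 6.37
eef_pos: [0.5451, -0.0587, 0.0443]
eef_rot: [0.559, 0.829, 0.0, 0.0]
force: [0.8, -0.2, 1.2]
finger_gap: 0.0002
finger_force: 0.4
```

Call:
{"method": "step_arm", "body": {"commands": [[-1, 0, 0, 1.5, 0], [-1, 0, 0, 0, 0]]}}

```text
time_s: 6.53
eef_pos: [0.545, -0.0587, 0.0427]
eef_rot: [0.559, 0.829, 0.0, 0.0]
force: [0.1, 0.1, 0.3]
finger_gap: -0.0002
finger_force: 0.0
```

Call:
{"method": "step_arm", "body": {"commands": [[-1, 0, 0, 1.5, 0], [-1, 0, 0, 0, 0]]}}

```text
time_s: 6.7
eef_pos: [0.5449, -0.0587, 0.0413]
eef_rot: [0.559, 0.829, 0.0, -0.0]
force: [0.3, 0.1, -0.3]
finger_gap: -0.0001
finger_force: 0.0
```

Call:
{"method": "step_arm", "body": {"commands": [[-1, 0, 0, 1.5, 0], [-1, 0, 0, 1.5, 0]]}}

```text
time_s: 6.87
eef_pos: [0.5452, -0.0588, 0.0401]
eef_rot: [0.559, 0.829, 0.001, -0.0]
force: [-15.3, 2.6, 42.2]
finger_gap: -0.0002
finger_force: 20.4
```

Call:
{"method": "step_arm", "body": {"commands": [[-1, 0, 0, 1.5, 0], [-1, 0, 0, 0, 0]]}}

```text
time_s: 7.03
eef_pos: [0.5453, -0.0588, 0.0399]
eef_rot: [0.559, 0.829, 0.001, -0.001]
force: [-18.6, 3.5, 44.5]
finger_gap: 0.0001
finger_force: 22.0
```

```bash
python3 look.py pics/c5.png
```

```text
[0.0048 0.0004 0.0399] 7.0333 [-18.6   3.5  44.5]
side yellow px 1417 322 387 183 228
top yellow px 450 341 361 254 295
```

View pics/c5.png

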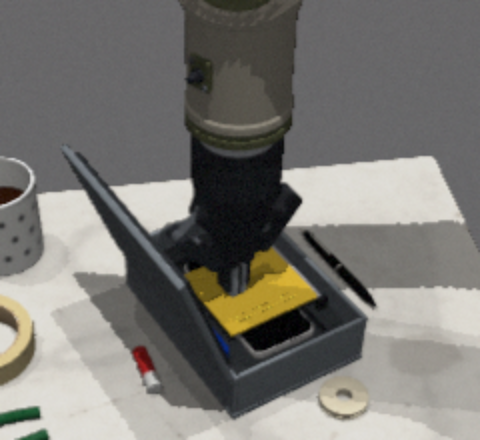

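The picture shows the yellow flap flat across the phone at (255,290), and the force jumped to 44 N at the stop. I retract upward and check.

Call:
{"method": "step_arm", "body": {"commands": [[-1, 0, 0, -4, 0], [-1, 0, -3, -20, 0], [-1, 0, -5, -40, 0], [-1, 0, 0, -40, 0], [-1, 0, 0, -40, 0], [-1, 0, 0, -40, 0], [-1, 0, 0, -40, 0], [-1, 0, 35, 0, 0], [-1, 0, 35, 0, 0], [-1, 0, 35, 0, 0]]}}

```text
time_s: 8.02
eef_pos: [0.6363, -0.0212, 0.2622]
eef_rot: [0.559, 0.829, 0.002, 0.0]
force: [0.1, -0.6, 0.1]
finger_gap: 0.0002
finger_force: 0.0
```

Call:
{"method": "step_arm", "body": {"commands": [[-1, 0, 35, 0, 0], [-1, 0, 35, 0, 0], [-1, 0, 5, 0, 0], [-1, 0, 0, 0, 0]]}}

```text
time_s: 8.35
eef_pos: [0.7053, 0.007, 0.2586]
eef_rot: [0.558, 0.83, -0.001, -0.001]
force: [0.1, -1.2, 0.5]
finger_gap: -0.0001
finger_force: 0.0
```

Run:
```python
from plant import arm,get_image
import cv2
from h import *
s=arm.state();print(case(s["eef_pos"]),s["time_s"],s["force"])
for n in("side","top"):
    d=get_image(n);h=cv2.cvtColor(d["img"],cv2.COLOR_RGB2HSV);m=cv2.inRange(h,(18,110,50),(32,255,255))
    m[:120]=0;m[340:]=0;m[:,:300]=0;m[:,450:]=0
    c=max(cv2.findContours(m,0,2)[0],key=cv2.contourArea)
    q=cv2.boxPoints(cv2.minAreaRect(c)) if n=="top" else cv2.approxPolyDP(c,4,True)[:,0]
    print(n,cv2.contourArea(c),[(p.tolist(),case(onz(d,p,.0425)).tolist()) for p in q])
    a=np.abs(d["img"].astype(int)-np.load(n+"0.npz")["img"]).sum(2)
```

```text
[0.1778 0.0015 0.2586] 8.35 [ 0.08973968 -1.16832362  0.5423506 ]
side 1723.5 [([362, 180], [-0.0565, -0.041, 0.0425]), ([322, 196], [0.0327, -0.0414, 0.0425]), ([345, 227], [0.0367, 0.0488, 0.0425]), ([387, 209], [-0.0532, 0.0493, 0.0425])]Traceback (most recent call last):
  File "<stdin>", line 8, in <module>
ValueError: max() iterable argument is empty
```

The flap's corners fit a level sheet at z = 42.5 mm to within about 1 mm, so it is flat. Next I go down behind the lid.

Call:
{"method": "step_arm", "body": {"commands": [[-1, 0, 0, 30, 0], [-1, 0, 0, 30, 0], [-1, 0, 0, 30, 0], [-1, 0, -15, 0, 0], [-1, 0, -12, 0, 0], [-1, 0, -10, 0, 0], [-1, 0, -10, 0, 0]]}}

```text
time_s: 9.03
eef_pos: [0.6596, -0.013, 0.1721]
eef_rot: [0.56, 0.829, 0.001, 0.0]
force: [3.8, 1.6, 3.1]
finger_gap: -0.0003
finger_force: 1.7
```

```bash
cat > lk.py <<'E'
import sys,cv2
from plant import arm,get_image
from h import *
s=arm.state();print(case(s["eef_pos"]),s["time_s"],np.round(s["force"],1))
cv2.imwrite(sys.argv[1],cv2.resize(get_image("side")["img"][60:300,190:430,::-1],(480,480)))
E
python3 lk.py pics/c6.png
```

```text
[1.280e-01 1.000e-04 1.721e-01] 9.0333 [3.8 1.6 3.1]
```

View pics/c6.png

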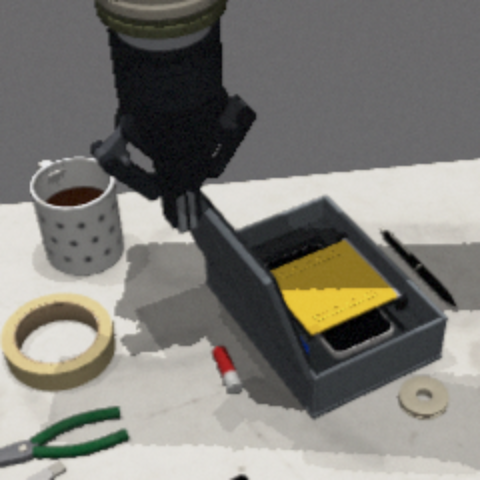

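The picture shows the fingers at (185,215) on the back of the lid, the lid starting to move, and the flap still flat. I continue along the lid's arc.

Call:
{"method": "step_arm", "body": {"commands": [[-1, 0, -9, 1, 0], [-1, 0, -9, 1, 0], [-1, 0, -9, 1, 0], [-1, 0, -9, 1, 0], [-1, 0, -9.3, 0.7, 0], [-1, 0, -9.3, 0.7, 0], [-1, 0, -9.3, 0.7, 0]]}}

```text
time_s: 9.67
eef_pos: [0.6008, -0.0363, 0.1651]
eef_rot: [0.559, 0.829, 0.0, 0.0]
force: [2.5, -0.0, 1.0]
finger_gap: -0.0003
finger_force: 1.1
```

Call:
{"method": "step_arm", "body": {"commands": [[-1, 0, -8.8, 3, 0], [-1, 0, -8.8, 3, 0], [-1, 0, -8.8, 3, 0], [-1, 0, -7.8, 5.2, 0], [-1, 0, -7.8, 5.2, 0], [-1, 0, -7.8, 5.2, 0]]}}

```text
time_s: 10.17
eef_pos: [0.5545, -0.0549, 0.1396]
eef_rot: [0.559, 0.829, -0.0, -0.0]
force: [0.9, -0.2, 1.9]
finger_gap: 0.0001
finger_force: 1.2
```

```bash
python3 lk.py pics/c7.png
```

```text
[0.0148 0.0006 0.1396] 10.1667 [ 0.9 -0.2  1.9]
```

Call:
{"method": "step_arm", "body": {"commands": [[-1, 0, -6.2, 7, 0], [-1, 0, -6.2, 7, 0], [-1, 0, -6.2, 7, 0], [-1, 0, -4.1, 8.3, 0], [-1, 0, -4.1, 8.3, 0], [-1, 0, -4.1, 8.3, 0]]}}

```text
time_s: 10.72
eef_pos: [0.5261, -0.0663, 0.0933]
eef_rot: [0.559, 0.829, -0.0, -0.0]
force: [0.7, -0.9, 2.4]
finger_gap: -0.0002
finger_force: 1.0
```

Call:
{"method": "step_arm", "body": {"commands": [[-1, 0, -2, 8, 0], [-1, 0, -2, 7, 0], [-1, 0, -1, 4, 0], [-1, 0, 0, 2, 0]]}}

```text
time_s: 11.05
eef_pos: [0.5216, -0.0681, 0.0724]
eef_rot: [0.559, 0.829, -0.0, -0.0]
force: [-1.9, -0.8, 1.7]
finger_gap: -0.0
finger_force: 0.8
```

Call:
{"method": "step_arm", "body": {"commands": [[-1, 0, 0, 4, 0], [-1, 0, 0, 3, 0], [-1, 0, 0, 2, 0]]}}

```text
time_s: 11.3
eef_pos: [0.5221, -0.0679, 0.064]
eef_rot: [0.559, 0.829, -0.0, -0.0]
force: [-1.5, -0.3, 1.4]
finger_gap: 0.0004
finger_force: 0.9
```

Call:
{"method": "step_arm", "body": {"commands": [[-1, 0, 0, 1, 0], [-1, 0, 0, 1, 0]]}}

```text
time_s: 11.47
eef_pos: [0.5221, -0.0679, 0.0622]
eef_rot: [0.559, 0.829, 0.0, -0.0]
force: [-2.2, -0.8, 2.0]
finger_gap: 0.0001
finger_force: 0.8
```

Call:
{"method": "step_arm", "body": {"commands": [[-1, 0, 0, 1, 0], [-1, 0, 0, 0, 0]]}}

```text
time_s: 11.63
eef_pos: [0.5222, -0.0679, 0.0617]
eef_rot: [0.559, 0.829, 0.0, -0.0]
force: [-3.8, -0.0, 5.8]
finger_gap: -0.0003
finger_force: 2.9
```

Call:
{"method": "step_arm", "body": {"commands": [[-1, 0, 0, 1, 0], [-1, 0, 0, 0, 0]]}}

```text
time_s: 11.8
eef_pos: [0.5223, -0.068, 0.0615]
eef_rot: [0.559, 0.829, 0.0, -0.0]
force: [-8.5, 0.9, 18.6]
finger_gap: -0.0
finger_force: 9.0
```

Call:
{"method": "step_arm", "body": {"commands": [[-1, 0, 0, 0.5, 0], [-1, 0, 0, 0, 0]]}}

```text
time_s: 11.97
eef_pos: [0.5223, -0.0679, 0.0614]
eef_rot: [0.559, 0.829, 0.001, -0.0]
force: [-10.3, 1.3, 23.7]
finger_gap: -0.0005
finger_force: 12.1
```

The lid is on its stop: position steady, force rising to 24 N. I retract and take a last look.

Call:
{"method": "step_arm", "body": {"commands": [[-1, 0, 0, 0.5, 0], [-1, 0, 0, -3, 0], [-1, 0, 0, -20, 0], [-1, 0, 0, -40, 0], [-1, 0, 0, -40, 0], [-1, 0, -30, -30, 0], [-1, 0, -30, -30, 0], [-1, 0, -20, 0, 0], [-1, 0, 0, 0, 0], [-1, 0, 0, 0, 0]]}}

```text
time_s: 12.8
eef_pos: [0.449, -0.0973, 0.2217]
eef_rot: [0.559, 0.829, 0.002, 0.0]
force: [1.1, -0.4, -0.6]
finger_gap: -0.0
finger_force: 0.0
```

```bash
python3 lk.py pics/c8.png
```

```text
[-0.0989  0.0008  0.2217] 12.8 [ 1.1 -0.4 -0.6]
```

View pics/c8.png

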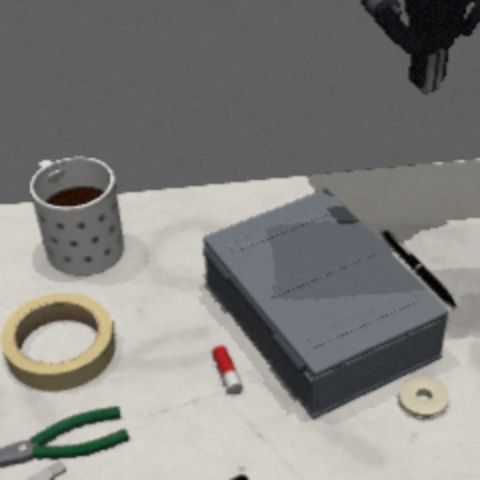

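The picture shows the lid flush on the case at (325,295). The pen (420,268), braid (424,397), battery (227,369), tape roll and pliers have not moved, and the arm is clear.

```bash
python3 -c "
from plant import arm
print(arm.job_done())"
```

```text
the job is handed in; nothing more can be done
None
```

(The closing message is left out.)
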